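# Set a mini bat out over the shaving block and hold it down

## Task

Clear the split handle off the raised shaving block and drop it into the slatted scrap crate. Then slide the mini cricket bat along the block, without lifting or tipping it, toe first out over the block's edge on the robot's left, until the pencil line across its handle is level with that edge and the bat points straight out, square to the edge. Finish while still holding: keep the handle end pressed down firmly on the block so that the overhanging blade stays level and cannot tip, do not let go, and leave the other tools where they lie.

Things in the scene. Friction and masses are not known exactly. Their poses are not given: they have to be found in the camera images.
- block: Raised shaving block, dark wood, screwed to the bench (fixed): top 260 mm deep (its x) by 380 mm long (its y), 100 mm high. Origin: middle of its underside, on the bench. At yaw 0 its y axis points to the robot's left; the outgoing edge is its +y end, 190 mm from the origin. The top is flat, with no rim.
- block_edge (a point): Point on the upper rim of the block's outgoing (left-hand, +y) edge, 60 mm to the robot's side of the middle of that edge, 100 mm above the bench; axes as the block's: y points straight out over the edge, x along the edge away from the robot, z up.
- bat: Mini cricket bat, pale willow, loose, flat on the robot's side of the block, 380 mm long, 20 thick, 0.13-0.25 kg. Origin: mid-length, underside; x to the toe, z up. Handle: square bar 28 mm wide, x -190 to -75 mm; round shoulders to -61; blade 56 wide to the toe at +190. Balances at x = +24 mm: with the line at the edge it tips unless held down.
- bat_line (a point): The pencil line (2 mm wide, dark, drawn across the top and down both sides of the bat's handle), on the underside at x = -88 mm of the bat: 13 mm behind the shoulders, 102 mm from the handle's end. Axes as the bat's.
- bat_grip (a point): Point inside the bat's handle where it can be gripped across its 28 mm width: x = -145 mm, 45 mm from the handle's end and 57 mm behind the line, 10 mm above the underside. Axes as the bat's.
- handle: Split spare handle (the reject), pale wood with a dark crack along it, loose, lying on the far side of the block, 165 mm long, about 0.06 kg. Origin: middle of its length, on the underside; x along it, z up. Square butt 30 mm wide and 26 mm high from x = -82 to -32 mm (it does not roll), round grip of diameter 24 mm from there to +68 mm, then a collar of diameter 26 mm.
- handle_mid (a point): Balance point of the split handle, on its axis at x = -10 mm, 13 mm above its underside, where the round grip is 24 mm thick. Axes as the handle's.
- crate: Open slatted plywood scrap crate, fixed on the bench to the robot's right, 220 mm (its x) by 170 mm (its y), 100 mm high, walls 7 mm, some low offcuts (below 30 mm) in the bottom. Origin: middle of its underside, z up.
- sandblock: Bystander: cork sanding block 90 x 45 x 28 mm, loose, on the far outgoing corner of the block. Leave it. Origin: middle of its underside.
- plane: Bystander: steel smoothing plane 240 mm long, 110 mm high, on the bench beyond the block. Leave it. Origin: middle of its sole.
- spokeshave: Bystander: spokeshave 270 mm wide, 30 mm high, on the bench to the left, where it may lie below the overhanging blade. Leave it. Origin: middle, on the bench.
- mallet: Bystander: wooden mallet, 75 mm high, lying beyond the crate. Leave it. Origin: on the bench, below the middle of its head.
- oil: Bystander: steel can of 80 mm diameter, 150 mm high, on the bench far to the left. Leave it. Origin: middle of its underside.
- square: Bystander: try square, 18 mm high, lying on the bench to the left, where it may lie below the overhanging blade. Leave it. Origin: on the bench, below its stock.

How it is judged:
By the outcome, as a careful person would: the job done as asked, in the order asked, and still so for the second after the job is handed in, while the arm keeps its last pose, push and grip.
It also fails if it takes over 54 s, if anything falls off the work surface, if the arm or the gripper's body presses on something with over 40 N, if the wrist force passes 120 N, or if a joint passes its speed limit or range.

## Robot

A 6-joint arm with a two-finger parallel gripper is mounted at the origin on the work surface. World frame = base frame: x ahead of the robot, y to its left, z up, the work surface at z = 0. Lengths are in mm, angles in rad, forces in N, time in s.
With the tool pointing down it reaches from about 350 to 975 mm from the base axis. Payload 7.1 kg.
Tool frame: the origin (TCP) lies between the finger pads; the fingertips stand 14 mm ahead of it and the grasp point (between the pads) lies 5 mm behind it; z points along the fingers, y is the line along which they close (so a half turn about z gives the same grasp; the last joint's range is limited). The gripper opens to 88 mm and grips with 3 to 60 N. Pads are 20 mm wide; open, the fingers measure 115 mm over their backs; the gripper's body (75 mm by 178 mm) begins 61 mm behind the grasp point.
Start: joints at [1.237, 0.423, 1.63, -0, 1.089, -0.019], TCP at [193.485, 594.28, 236.675] pointing down, gripper open.
Joint ranges: [-3, 3], [-0.9, 2.11], [0.09, 2.58], [-1.31, 4.45], [0.11, 2.69], [-2.54, 2.54]. Speed limits (rad/s): [2.39, 2.39, 3.01, 3.14, 3.14, 3.14].

## Interface

Orientations are given as a rotation vector (axis times angle).
In Python, from workcell import ctrl gives the robot as it stands. The module is installed in compiled form; this text tells all that it offers.
- The arm moves only by the tool servo_tool, never from a script. Its argument "plan" is a list of rows, each a list of 3 entries, a list of its own where there are three numbers: the closure, from 0 (fully open) to 1 (shut), then the shift along the world's x, y, z in mm, then the turn about the world's z in degrees. In form: [[hand, [x, y, z], yaw], ...]. A call has 1 to 10 rows; each row is the pose to reach, as a shift and turn from the pose commanded when the call began; what a row does not reach only later rows make up. A row lasts 1/12 s, in which the tool goes at most 41.7 mm and 7.16 degrees, less where a joint would pass 70% of its speed; a pose out of reach is approached as far as the arm can. A call with a gripper value outside its range is refused whole. The fingers move at their own pace and stop on an object; the grip force is fixed at half the most. Time passes only in rows, so rows that repeat a pose let the fingers close. It gives the time, the measured TCP pose, the force, the opening and the grip force at its end, in the units of the state.
- ctrl.get_obs(): the state, without advancing time (a new reading comes with each control period).
- ctrl.get_image(name): name is "side" or "top" or "wrist"; returns the picture (400x640x3 uint8, blue, green, red); there is no depth.
- ctrl.camera_info(name): a dict with "fovy" (degrees; the focal length in pixels is half the picture's height over the tangent of half this angle, whatever the lens; pixels are square), "cx", "cy" (the principal point, pixels), "rvec" (rotation vector, rad) and "tvec" (3), from world to camera coordinates, as OpenCV has them; the wrist camera has in their place "T_tool_cam" (4x4, takes a point from camera to tool coordinates, whose origin is the TCP and whose axes are the flange's). Camera axes: x right, y down, z forward; pixel columns grow to the right and rows downward; lengths in mm; the calibration is good to about 2 mm. The wrist camera is an equidistant fisheye: a pixel r from the principal point sees the ray r / f radians off the axis. A picture is of the moment at which its call begins: read the wrist's pose just before it. camera_info takes no time and is no camera call.
- ctrl.close_job(): hands the job in; it is judged then, once.
The state is a dict: "t": time; "qpos": joint angles; "qvel": joint speeds; "joint_torque": joint torques, N m; "ee_pos": TCP position; "orientation": TCP orientation; "ft_force": force on the tool from outside, world axes, zero at the start; "moment": the same for the moment, N m; "width": finger opening in mm; "grasp_force": force on a finger pad.
Only numpy, scipy, OpenCV 4.12 (cv2) and the standard library are available. Lean on these libraries where they do the work, as an engineer would, in place of code of your own. Each camera call takes 0.05 s, during which the arm holds its last target. There are 200 camera calls.

## Working session

There is one attempt and no reset: what is moved stays moved. The work goes in short steps, Python scripts to look and compute and a tool call to move; the robot and the scene stay as the last step left them, time stands still between calls to the robot, and variables do not carry over. Pictures are saved under pics/ and viewed, at most 10 in all, crops included, and the job is handed in when it is done.

Besides the shell and the picture viewer there is one more tool, called as name(argument=value, ...), one argument or row to a line, values as JSON. servo_tool: Moves the arm, as the interface text tells. Its arguments: {"type":"object","properties":{"plan":{"type":"array"}},"required":["plan"]}

```bash
mkdir -p pics
cat > h.py <<'E'
import numpy as np, cv2
from scipy.spatial.transform import Rotation as R
from workcell import ctrl
def ray(name,uv,ci=None,obs=None):
    ci=ci or ctrl.camera_info(name); f=200/np.tan(np.radians(ci["fovy"])/2)
    d=(np.array(uv,float).reshape(-1,2)-[ci["cx"],ci["cy"]])/f
    if "T_tool_cam" in ci:
        r=np.linalg.norm(d,axis=1,keepdims=True)+1e-12
        v=np.hstack([d/r*np.sin(r),np.cos(r)])
        T=np.array(ci["T_tool_cam"]); Rw=R.from_rotvec(obs["orientation"]).as_matrix()
        return Rw@T[:3,3]+obs["ee_pos"], v@T[:3,:3].T@Rw.T
    v=np.hstack([d,np.ones((len(d),1))]); Rm=R.from_rotvec(np.ravel(ci["rvec"])).as_matrix()
    return -Rm.T@np.ravel(ci["tvec"]), v@Rm
def plane(name,uv,z,obs=None):
    o,v=ray(name,uv,None,obs); return o+v*((z-o[2])/v[:,2])[:,None]
def tri(a,b):
    (o1,d1),(o2,d2)=a,b; A=np.stack([d1,-d2],1); s=np.linalg.lstsq(A,o2-o1,rcond=None)[0]
    p,q=o1+s[0]*d1,o2+s[1]*d2; return (p+q)/2,np.linalg.norm(p-q)
E
python3 - <<'E'
from h import *
o=ctrl.get_obs(); print({k:np.round(v,3) for k,v in o.items()})
for n in("top","side","wrist"):
    print(n,{k:np.round(v,3).tolist() for k,v in ctrl.camera_info(n).items()})
    cv2.imwrite(f"pics/{n}0.png",ctrl.get_image(n))
E
```

```text
{'t': np.float64(0.0), 'qpos': array([ 1.237,  0.424,  1.631, -0.   ,  1.089, -0.019]), 'qvel': array([-0.001,  0.001, -0.001, -0.001,  0.002, -0.   ]), 'joint_torque': array([-2.0000e-03, -5.4462e+01, -2.7367e+01,  6.4000e-02,  2.3000e-02,
       -0.0000e+00]), 'ee_pos': array([193.314, 593.766, 235.898]), 'orientation': array([-4.920e-01, -3.103e+00,  2.000e-03]), 'ft_force': array([-0.072, -0.05 ,  0.372]), 'moment': array([-0.046,  0.001, -0.011]), 'grasp_force': np.float64(0.0), 'width': np.float64(87.902)}
top {'fovy': 53.767, 'cx': 326.154, 'cy': 194.005, 'rvec': [2.133, -2.185, 0.184], 'tvec': [-15.198, 591.859, 1069.153]}
side {'fovy': 48.584, 'cx': 324.269, 'cy': 199.358, 'rvec': [2.228, -0.743, 0.336], 'tvec': [-470.135, 319.743, 1337.691]}
wrist {'fovy': 65.706, 'cx': 315.292, 'cy': 203.938, 'T_tool_cam': [[0.0, -0.964, -0.267, 72.936], [1.0, 0.001, -0.0, -0.019], [0.0, -0.267, 0.964, -148.371], [0.0, 0.0, 0.0, 1.0]]}
```

View pics/top0.png

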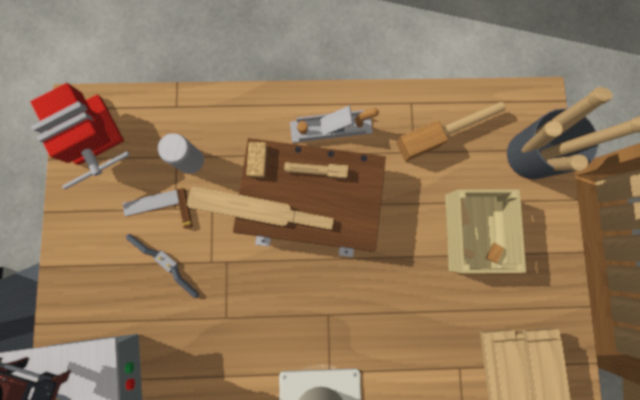

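View pics/side0.png

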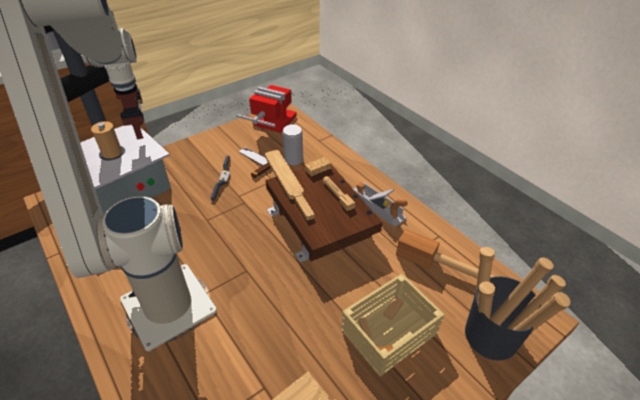

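The top view shows the block with its corners near (250,139), (385,155), (377,250) and (235,235). The bat runs from its toe at (190,200) to its handle end at (333,224). The reject lies from (285,168) to (348,172), with the crate centred near (486,232). The side view shows the same layout: the bat's handle end is near (308,215) and the reject near (340,195).

Run:
```python
from h import *
top=cv2.imread("pics/top0.png"); side=cv2.imread("pics/side0.png")
for n in("top","side"): print(n,"cam",ray(n,[[320,200]])[0].round(0))
def seg(im,box,name):
    x0,y0,x1,y1=box
    hsv=cv2.cvtColor(im,cv2.COLOR_BGR2HSV)
    print(name,"samples")
    m=np.zeros(im.shape[:2],np.uint8)
    pale=cv2.inRange(hsv,(8,40,130),(30,255,255))
    m[y0:y1,x0:x1]=pale[y0:y1,x0:x1]
    return hsv,m
hsv,m=seg(top,(180,130,400,262),"top")
for p in [(315,170),(340,172),(250,210),(320,221),(255,160),(300,190),(360,200),(420,220),(210,220),(240,130),(270,240)]: print(p,hsv[p[1],p[0]])
hs=cv2.cvtColor(side,cv2.COLOR_BGR2HSV)
for p in [(290,175),(303,208),(335,190),(347,205),(320,230),(300,190),(318,166),(260,230),(290,245)]: print("s",p,hs[p[1],p[0]])
A=cv2.resize(top[130:262,180:400],None,fx=3.6,fy=3.6,interpolation=cv2.INTER_CUBIC); cv2.imwrite("pics/top0c.png",A)
B=cv2.resize(side[140:265,250:390],None,fx=4.8,fy=4.8,interpolation=cv2.INTER_CUBIC); cv2.imwrite("pics/side0c.png",B)
```

```text
top cam [ 433.    2. 1143.]
side cam [ -93. -879. 1154.]
top samples
(315, 170) [ 18 103 163]
(340, 172) [ 18 104 188]
(250, 210) [ 18 103 198]
(320, 221) [ 18 105 190]
(255, 160) [ 19 115 186]
(300, 190) [ 12 156 108]
(360, 200) [ 12 155 102]
(420, 220) [ 17 126 170]
(210, 220) [ 17 131 162]
(240, 130) [ 16 127 173]
(270, 240) [ 14  59 117]
s (290, 175) [ 17 113 233]
s (303, 208) [ 17 119 229]
s (335, 190) [ 16 125 183]
s (347, 205) [ 15 129 172]
s (320, 230) [ 11 169 107]
s (300, 190) [ 16 121 223]
s (318, 166) [ 16 129 220]
s (260, 230) [ 13 145 158]
s (290, 245) [ 14 143  98]
```

```bash
sleep 1
```

```text
(no output)
```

View pics/top0c.png

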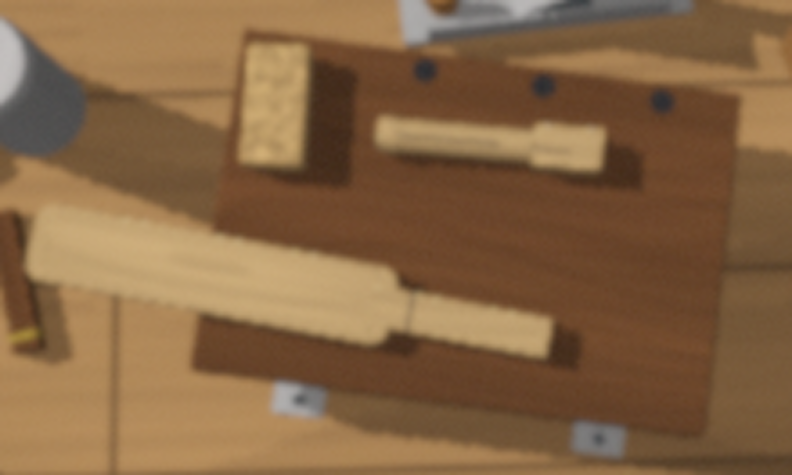

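View pics/side0c.png

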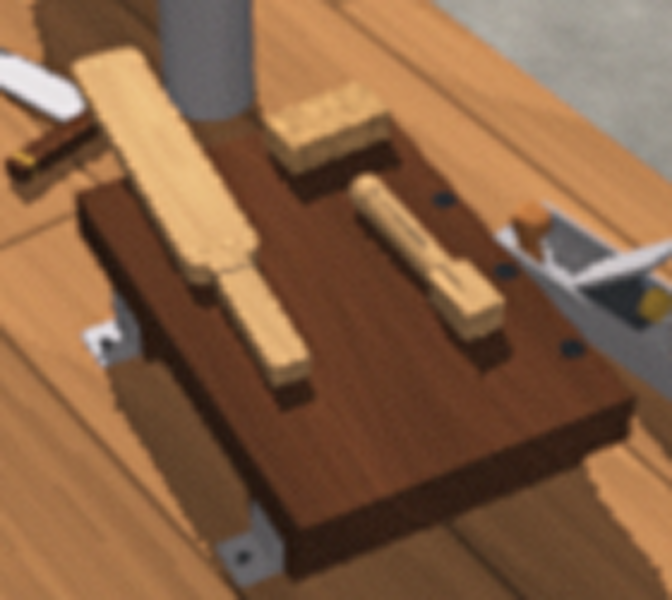

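The top crop shows the block's top corners at (245,30), (741,97), (707,435) and (192,370), and the pencil line across (410,290)–(404,332). The bat's handle end runs (555,318)–(548,358), and the reject runs from its butt at (605,150) to its collar at (378,133). The side crop shows the block corners at (78,198), (300,530), (632,403) and (395,125), with the bat's handle-end top corners at (273,375) and (308,355).

Run:
```python
from h import *
t=lambda p:(np.array(p,float)+.5)/3.6-.5+[180,130]
s=lambda p:(np.array(p,float)+.5)/4.8-.5+[250,140]
def T(n,a,b):
    p,e=tri(tuple(np.squeeze(x) for x in ray("top",t(a))),tuple(np.squeeze(x) for x in ray("side",s(b)))); print(n,p.round(1),"gap",e.round(1))
T("FL",(245,30),(395,125));T("FR",(741,97),(632,403));T("NR",(707,435),(300,530));T("NL",(192,370),(78,198))
T("bat end near",(548,358),(273,375));T("bat end far",(555,318),(308,355))
T("toe near",(28,277),(75,66));T("line near",(406,330),(218,275));T("line far",(412,291),(248,262))
T("butt end far top",(606,127),(503,300));T("butt end near",(600,172),(458,325));T("collar far end",(376,133),(362,180))
for z,L in((100,[(245,30),(741,97),(707,435),(192,370)]),(120,[(548,358),(555,318),(28,277),(47,203),(406,330),(412,291)]),(113,[(606,150),(376,133)])):
    P=plane("top",[t(p) for p in L],z); print(z,P[:,:2].round(1).tolist())
P=plane("top",[[447,192],[519,190],[525,272],[449,271]],100);print("crate",P.round(0).tolist(),P.mean(0))
# refined masks, top view
top=cv2.imread("pics/top0.png");h=cv2.cvtColor(top,cv2.COLOR_BGR2HSV)
m=(h[...,2]>146).astype(np.uint8)
for n,b in(("handle",(280,158,352,184)),("bathandle",(296,206,340,234)),("sand",(244,138,272,182))):
    k=np.zeros_like(m);k[b[1]:b[3],b[0]:b[2]]=m[b[1]:b[3],b[0]:b[2]]
    c=max(cv2.findContours(k,cv2.RETR_EXTERNAL,cv2.CHAIN_APPROX_NONE)[0],key=cv2.contourArea)
    r=cv2.minAreaRect(c);P=plane("top",cv2.boxPoints(r),120 if n[0]=="b" else 113);print(n,r,P[:,:2].round(1).tolist())
```

```text
FL [760.3 185.8  54.8] gap 12.3
FR [ 682.2 -192.1   93.4] gap 3.6
NR [ 428.2 -153.5  100.7] gap 5.2
NL [487.5 220.1  93. ] gap 0.5
bat end near [487.3 -39.2 113.6] gap 3.0
bat end far [514.6 -44.2 121. ] gap 5.1
toe near [556.  332.3 119. ] gap 1.1
line near [510.4  62.3 118.3] gap 1.2
line far [536.5  58.5 119.8] gap 5.4
butt end far top [653.5 -85.5 126.3] gap 4.3
butt end near [620.3 -79.9 117.1] gap 8.0
collar far end [654.9  82.1 121. ] gap 1.5
100 [[741.4, 181.0], [682.2, -191.8], [430.4, -154.9], [486.9, 218.8]]
120 [[488.2, -39.7], [516.9, -45.6], [555.4, 332.2], [609.0, 319.9], [510.8, 61.9], [538.9, 57.2]]
113 [[641.0, -87.2], [657.3, 82.4]]
crate [[581.0, -354.0, 100.0], [582.0, -551.0, 100.0], [364.0, -545.0, 100.0], [372.0, -344.0, 100.0]] [ 475.00807748 -448.46526142  100.        ]
handle ((315.39752197265625, 168.12705993652344), (63.284481048583984, 11.769646644592285), 5.19442892074585) [[645.1, 84.5], [676.8, 81.3], [657.8, -86.4], [626.1, -82.5]]
bathandle ((313.45660400390625, 219.8981475830078), (37.59486389160156, 11.303030014038086), 10.619654655456543) [[508.9, 58.0], [537.7, 52.2], [517.3, -43.4], [488.7, -37.2]]
sand ((254.0, 156.5), (37.0, 20.0), 90.0) [[737.7, 188.6], [736.7, 135.3], [635.7, 135.6], [636.8, 188.3]]
```

The block's yaw is about −8.7°, the bat's heading needs about +3.5° more, and the reject's mid-point is near (650,−10) with its axis at 84°. I'll move above the reject for a wrist look.

servo_tool(
  plan=[
    [0,[24,-32,2],-7],
    [0,[48,-64,4],-14],
    [0,[72,-96,6],-21],
    [0,[96,-128,8],-28],
    [0,[120,-160,10],-35],
    [0,[144,-192,12],-42],
    [0,[168,-224,14],-49],
    [0,[192,-256,16],-56],
    [0,[216,-288,18],-63],
    [0,[240,-320,20],-70],
  ],
)

```text
t: 0.98
ee_pos: [434.2, 272.5, 256.8]
orientation: [-2.19, -2.253, 0.0]
ft_force: [0.8, 0.2, 0.1]
width: 88.0
grasp_force: 0.0
```

servo_tool(
  plan=[
    [0,[24,-32,0],-7],
    [0,[48,-64,0],-8],
    [0,[72,-96,0],-8],
    [0,[96,-128,0],-8],
    [0,[120,-160,0],-8],
    [0,[144,-192,0],-8],
    [0,[168,-224,0],-8],
    [0,[192,-256,0],-8],
    [0,[216,-284,0],-8],
    [0,[216,-284,0],-8],
  ],
)

```text
t: 1.82
ee_pos: [652.9, -14.8, 256.4]
orientation: [2.338, 2.095, 0.001]
ft_force: [-0.7, 0.9, 0.8]
width: 88.1
grasp_force: 0.0
```

Run:
```python
from h import *
o=ctrl.get_obs(); print({k:np.round(v,3) for k,v in o.items()})
im=ctrl.get_image("wrist"); cv2.imwrite("pics/w1.png",im)
np.save("o1.npy",o,allow_pickle=True)
```

```text
{'t': np.float64(1.817), 'qpos': array([-0.04 ,  0.443,  1.549, -0.002,  1.147,  0.07 ]), 'qvel': array([ 0.064, -0.04 ,  0.086,  0.031,  0.006,  0.064]), 'joint_torque': array([-1.7030e+00, -5.5250e+01, -2.8403e+01, -5.5000e-02,  2.5300e-01,
       -5.6200e-01]), 'ee_pos': array([652.851, -14.757, 256.362]), 'orientation': array([2.338e+00, 2.095e+00, 1.000e-03]), 'ft_force': array([-0.695,  0.887,  0.78 ]), 'moment': array([-0.085,  0.107, -0.01 ]), 'grasp_force': np.float64(0.0), 'width': np.float64(88.07)}
```

View pics/w1.png

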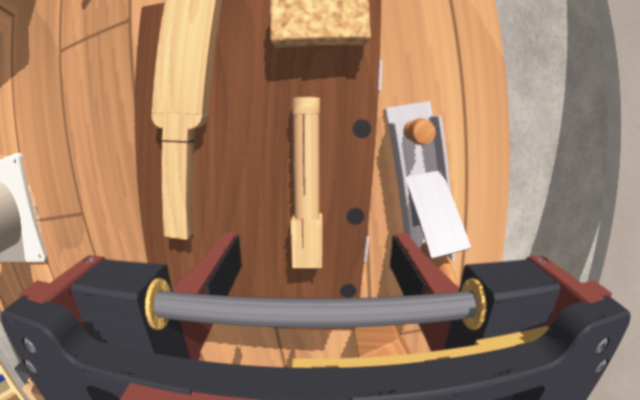

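The wrist view shows the reject from its collar at (307,97) to its butt end at (307,267). The bat's line runs (161,141)–(194,142) and its handle end (165,236)–(188,239).

Run:
```python
from h import *
o=np.load("o1.npy",allow_pickle=True).item()
print("handle z126",plane("wrist",[[307,97],[307,267],[291,266],[322,267],[304,155]],126,o).round(1).tolist())
print("bat z120",plane("wrist",[[161,141],[194,142],[165,236],[188,239]],120,o).round(1).tolist())
# heights: wrist vs top rays
t=lambda p:(np.array(p,float)+.5)/3.6-.5+[180,130]
for n,w,c in(("batend near",[165,236],(548,358)),("batend far",[188,239],(555,318)),("butt near",[291,266],(600,172)),("butt far",[322,267],(606,127)),("line far",[194,142],(412,291)),("line near",[161,141],(406,330))):
    p,e=tri(tuple(np.squeeze(x) for x in ray("wrist",w,None,o)),tuple(np.squeeze(x) for x in ray("top",t(c)))); print(n,p.round(1),e.round(1))
```

```text
handle z126 [[656.2, 79.1, 126.0], [637.4, -83.9, 126.0], [621.5, -81.1, 126.0], [652.4, -85.5, 126.0], [647.7, 27.4, 126.0]]
bat z120 [[507.1, 60.4, 120.0], [543.3, 53.3, 120.0], [488.2, -38.9, 120.0], [515.4, -44.4, 120.0]]
batend near [488.1 -39.4 119.5] 0.7
batend far [516.4 -44.8 121.2] 1.7
butt near [621.8 -80.9 126.7] 0.5
butt far [653.8 -85.7 127.5] 3.2
line far [539.9  55.4 112.6] 4.4
line near [510.4  60.9 126.1] 1.2
```

servo_tool(
  plan=[
    [0,[-4,-2,-35],0],
    [0,[-4,-2,-70],0],
    [0,[-4,-2,-100],0],
    [0,[-4,-2,-120],0],
    [0,[-4,-2,-120],0],
    [0,[-4,-2,-120],0],
  ],
)

```text
t: 2.37
ee_pos: [644.2, -10.7, 135.9]
orientation: [-2.333, -2.101, 0.003]
ft_force: [0.2, 0.3, 0.8]
width: 88.1
grasp_force: 0.0
```

servo_tool(
  plan=[
    [0,[1,-1,-10],0],
    [0,[1,-1,-19],0],
    [0,[1,-1,-19],0],
    [1,[1,-1,-19],0],
    [1,[1,-1,-19],0],
    [1,[1,-1,-19],0],
    [1,[1,-1,-19],0],
    [1,[1,-1,-19],0],
    [1,[1,-1,-19],0],
  ],
)

```text
t: 3.12
ee_pos: [646.6, -12.8, 117.9]
orientation: [2.335, 2.101, 0.0]
ft_force: [-0.1, -0.2, 0.7]
width: 51.4
grasp_force: 0.0
```

servo_tool(
  plan=[
    [1,[0,0,0],0],
    [1,[0,0,0],0],
    [1,[0,0,0],0],
    [1,[0,0,0],0],
    [1,[0,0,0],0],
    [1,[0,0,0],0],
    [1,[0,0,0],0],
    [1,[0,0,0],0],
  ],
)

```text
t: 3.78
ee_pos: [646.4, -12.7, 117.7]
orientation: [-2.335, -2.101, 0.0]
ft_force: [-0.6, -0.1, -0.8]
width: 23.7
grasp_force: 30.0
```

Gripped at 23.7 mm. Next I lift it and carry it over the crate, turning it along the crate's long side.

servo_tool(
  plan=[
    [1,[0,0,30],0],
    [1,[0,0,70],0],
    [1,[0,0,105],0],
    [1,[-15,-37,120],-7],
    [1,[-30,-75,120],-14],
    [1,[-45,-112,120],-21],
    [1,[-60,-150,120],-28],
    [1,[-75,-187,120],-35],
    [1,[-90,-225,120],-42],
    [1,[-105,-262,120],-49],
  ],
)

```text
t: 4.62
ee_pos: [540.4, -276.4, 237.8]
orientation: [2.999, 0.935, 0.0]
ft_force: [1.5, -0.2, -0.8]
width: 23.4
grasp_force: 30.0
```

servo_tool(
  plan=[
    [1,[-15,-37,0],-7],
    [1,[-30,-75,0],-14],
    [1,[-45,-112,0],-21],
    [1,[-60,-150,0],-28],
    [1,[-72,-175,0],-35],
    [1,[-77,-187,0],-37],
    [1,[-77,-187,0],-37],
    [1,[-77,-187,0],-37],
  ],
)

```text
t: 5.28
ee_pos: [464.3, -461.4, 237.4]
orientation: [-3.14, 0.054, 0.0]
ft_force: [-0.3, 0.6, -1.2]
width: 23.2
grasp_force: 30.0
```

Run:
```python
from h import *
o=ctrl.get_obs(); print({k:np.round(o[k],3) for k in("t","ee_pos","orientation","width","grasp_force","ft_force","qpos")})
w=ctrl.get_image("wrist"); np.save("o2.npy",o,allow_pickle=True)
cv2.imwrite("pics/w2.png",w)
```

```text
{'t': np.float64(5.283), 'ee_pos': array([ 464.335, -461.443,  237.354]), 'orientation': array([-3.14 ,  0.054,  0.   ]), 'width': np.float64(23.191), 'grasp_force': np.float64(30.0), 'ft_force': array([-0.311,  0.566, -1.177]), 'qpos': array([-8.010e-01,  4.660e-01,  1.559e+00,  1.000e-03,  1.117e+00,
        8.040e-01])}
```

```bash
sleep 0.5
```

```text
(no output)
```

View pics/w2.png

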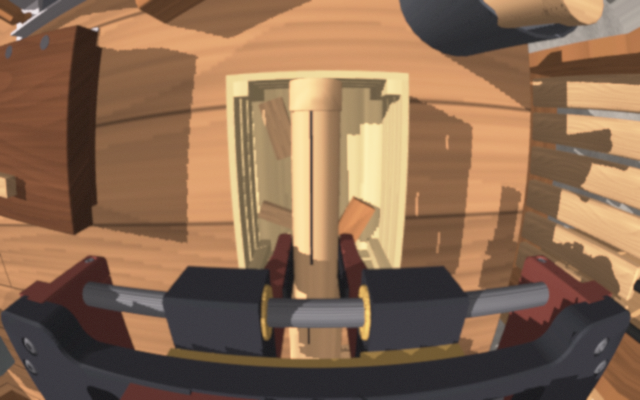

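The wrist view shows the reject held level over the crate, with the crate's far rim corners at (227,75) and (409,74).

Run:
```python
from h import *
o=np.load("o2.npy",allow_pickle=True).item()
print(plane("wrist",[[227,75],[409,74],[238,240],[405,240]],100,o).round(1).tolist(), plane("wrist",[[315,80]],238,o))
```

```text
[[585.4, -383.4, 100.0], [581.0, -552.8, 100.0], [422.7, -381.4, 100.0], [416.7, -551.8, 100.0]] [[ 556.99053647 -464.58563192  238.        ]]
```

servo_tool(
  plan=[
    [1,[0,-4,-35],0],
    [1,[0,-5,-75],0],
    [1,[0,-5,-115],0],
    [1,[0,-5,-150],0],
    [1,[0,-5,-165],0],
    [1,[0,-5,-165],0],
    [0.5,[0,-5,-165],0],
    [0.5,[0,-5,-165],0],
    [0.5,[0,-5,-165],0],
    [0.5,[0,-5,-165],0],
  ],
)

```text
t: 6.17
ee_pos: [465.7, -467.7, 75.1]
orientation: [3.138, -0.055, 0.004]
ft_force: [-0.7, 0.5, -0.4]
width: 43.2
grasp_force: 0.0
```

servo_tool(
  plan=[
    [0.5,[0,0,0],0],
    [0.5,[0,0,0],0],
    [0.5,[0,0,35],0],
    [0.5,[0,0,75],0],
    [0.5,[0,0,115],0],
    [0.5,[0,0,155],0],
    [0.5,[0,0,170],0],
    [0.5,[0,0,170],0],
  ],
)

```text
t: 6.83
ee_pos: [466.3, -468.7, 248.7]
orientation: [3.134, -0.056, 0.011]
ft_force: [-0.0, -0.6, -0.3]
width: 44.0
grasp_force: 0.0
```

Run:
```python
from h import *
o=ctrl.get_obs(); print({k:np.round(o[k],3) for k in("t","ee_pos","orientation","width","grasp_force","ft_force","qpos")})
w=ctrl.get_image("wrist"); t=ctrl.get_image("top"); cv2.imwrite("pics/top3.png",t)
cv2.imwrite("pics/w3.png",np.hstack([cv2.resize(w,None,fx=.6,fy=.6),cv2.resize(t[100:300,180:580],(400,240))]))
```

```text
{'t': np.float64(6.833), 'ee_pos': array([ 466.286, -468.742,  248.724]), 'orientation': array([ 3.134, -0.056,  0.011]), 'width': np.float64(44.005), 'grasp_force': np.float64(0.0), 'ft_force': array([-0.04 , -0.6  , -0.269]), 'qpos': array([-0.806,  0.46 ,  1.541,  0.   ,  1.131,  0.8  ])}
```

```bash
sleep 0.5
```

```text
(no output)
```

View pics/w3.png

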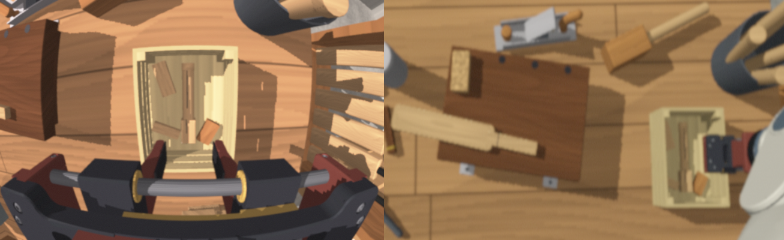

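The reject is out of the fingers and lies in the crate, as the strip at (187,95) in the left half shows. Next is the bat.

servo_tool(
  plan=[
    [0.3,[4,39,0],7],
    [0.3,[8,78,0],14],
    [0.3,[12,117,0],21],
    [0.3,[16,156,0],28],
    [0.3,[20,195,0],35],
    [0.3,[23,234,0],42],
    [0.3,[27,273,0],49],
    [0.3,[31,312,0],56],
    [0.3,[35,351,0],63],
    [0.3,[39,390,0],70],
  ],
)

```text
t: 7.77
ee_pos: [502.0, -74.7, 240.7]
orientation: [-2.598, -1.762, 0.004]
ft_force: [0.8, -0.6, 0.4]
width: 61.4
grasp_force: 0.0
```

servo_tool(
  plan=[
    [0.3,[4,38,0],7],
    [0.3,[7,75,0],10],
    [0.3,[7,80,0],10],
    [0.3,[7,80,0],10],
    [0.3,[7,80,0],10],
    [0.3,[7,80,0],10],
  ],
)

```text
t: 8.27
ee_pos: [509.9, 2.2, 241.8]
orientation: [-2.443, -1.974, 0.002]
ft_force: [0.6, 0.1, -0.9]
width: 61.4
grasp_force: 0.0
```

Run:
```python
from h import *
o=ctrl.get_obs(); print({k:np.round(o[k],3) for k in("t","ee_pos","orientation","width","grasp_force","ft_force","qpos","qvel")})
w=ctrl.get_image("wrist"); np.save("o4.npy",o,allow_pickle=True)
cv2.imwrite("pics/w4.png",w)
```

```text
{'t': np.float64(8.267), 'ee_pos': array([509.927,   2.223, 241.781]), 'orientation': array([-2.443e+00, -1.974e+00,  2.000e-03]), 'width': np.float64(61.391), 'grasp_force': np.float64(0.0), 'ft_force': array([ 0.609,  0.125, -0.896]), 'qpos': array([-0.019,  0.249,  1.876, -0.   ,  1.019,  0.193]), 'qvel': array([-0.015, -0.006, -0.006,  0.002,  0.002,  0.   ])}
```

```bash
sleep 0.5
```

```text
(no output)
```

View pics/w4.png

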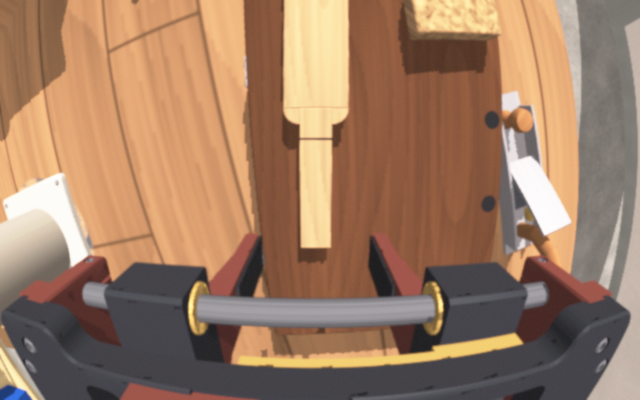

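The wrist view shows the bat centred between the open fingers. The line runs (300,137)–(332,139), and the handle end is at (302..330,246).

Run:
```python
from h import *
o=np.load("o4.npy",allow_pickle=True).item()
im=cv2.imread("pics/w4.png"); v=cv2.cvtColor(im,cv2.COLOR_BGR2HSV)[...,2]
C=[]
for r in list(range(10,100,10))+list(range(150,240,10)):
    row=v[r,270:360]>170; c=np.where(row)[0]+270
    if len(c): C.append(((c[0]+c[-1])/2,r))
P=plane("wrist",C,120,o)[:,:2]; print(P.round(1).tolist())
d=np.polyfit(P[:,1],P[:,0],1); print("angle from y",np.degrees(np.arctan(d[0])))
L=plane("wrist",[[300,137],[332,139],[316,246]],120,o); print(L.round(1).tolist(), "x on axis at y:",np.polyval(d,[L[2,1],2,58]))
```

```text
[[546.7, 171.4], [544.7, 161.8], [542.7, 152.5], [540.3, 143.4], [538.8, 134.2], [536.9, 125.3], [534.6, 116.6], [532.7, 107.9], [531.7, 99.1], [519.9, 47.9], [518.0, 39.3], [516.1, 30.6], [514.7, 21.7], [512.4, 12.8], [510.4, 3.8], [508.4, -5.4], [506.4, -14.8], [504.8, -24.5]]
angle from y 12.168870329892615
[[509.1, 61.9, 120.0], [535.9, 54.4, 120.0], [501.4, -40.4, 120.0]] x on axis at y: [501.00383365 510.14074016 522.21652454]
```

servo_tool(
  plan=[
    [0.3,[0,0,-35],0],
    [0.3,[0,0,-70],0],
    [0.3,[0,0,-100],0],
    [0.3,[0,0,-117],0],
    [0.3,[0,0,-124],0],
    [0.3,[0,0,-124],0],
    [0.3,[0,0,-124],0],
  ],
)

```text
t: 8.9
ee_pos: [510.9, 2.5, 119.1]
orientation: [2.443, 1.974, 0.0]
ft_force: [-0.2, 0.1, 0.5]
width: 61.2
grasp_force: 0.0
```

servo_tool(
  plan=[
    [1,[0,0,0],0],
    [1,[0,0,0],0],
    [1,[0,0,0],0],
    [1,[0,0,0],0],
    [1,[0,0,0],0],
    [1,[0,0,0],0],
    [1,[0,0,0],0],
    [1,[0,0,0],0],
    [1,[0,0,0],0],
    [1,[0,0,0],0],
  ],
)

```text
t: 9.73
ee_pos: [510.7, 3.3, 119.1]
orientation: [2.442, 1.976, 0.001]
ft_force: [-1.7, 0.3, 5.5]
width: 27.6
grasp_force: 30.0
```

servo_tool(
  plan=[
    [1,[0,0,-0.5],0],
    [1,[0,0,-1],0],
    [1,[0,0,-1],0],
    [1,[0,0,-1],0],
  ],
)

```text
t: 10.07
ee_pos: [510.7, 3.3, 119.1]
orientation: [2.442, 1.976, 0.001]
ft_force: [-4.9, 0.5, 18.4]
width: 27.9
grasp_force: 30.0
```

servo_tool(
  plan=[
    [1,[1,4,0.6],0],
    [1,[3,14,0.7],0.3],
    [1,[6,26,0.7],0.8],
    [1,[9,38,0.7],1.2],
    [1,[12,50,0.7],1.6],
    [1,[15,62,0.7],2],
    [1,[18,74,0.7],2.4],
    [1,[21,86,0.7],2.8],
    [1,[24,98,0.7],3.2],
    [1,[26,106,0.7],3.5],
  ],
)

```text
t: 10.9
ee_pos: [537.2, 109.7, 119.1]
orientation: [2.378, 2.051, 0.0]
ft_force: [-0.7, -5.2, 9.0]
width: 27.9
grasp_force: 30.0
```

servo_tool(
  plan=[
    [1,[1.5,7,0],0],
    [1,[3,13,0],0],
    [1,[4.5,19,0],0],
    [1,[5,21,0],0],
    [1,[5,21,0],0],
    [1,[5,21,0],0],
  ],
)

```text
t: 11.4
ee_pos: [542.2, 130.5, 119.1]
orientation: [2.379, 2.05, 0.002]
ft_force: [-0.7, -1.6, 8.2]
width: 27.7
grasp_force: 30.0
```

Run:
```python
from h import *
o=ctrl.get_obs(); print({k:np.round(o[k],3) for k in("t","ee_pos","orientation","width","grasp_force","ft_force","moment")})
w=ctrl.get_image("wrist"); np.save("o5.npy",o,allow_pickle=True)
cv2.imwrite("pics/w5.png",w)
cv2.imwrite("pics/w5c.png",cv2.resize(w[60:280,180:470],None,fx=2.6,fy=2.6,interpolation=cv2.INTER_CUBIC))
cv2.imwrite("pics/top5.png",ctrl.get_image("top"));cv2.imwrite("pics/side5.png",ctrl.get_image("side"))
```

```text
{'t': np.float64(11.4), 'ee_pos': array([542.166, 130.543, 119.109]), 'orientation': array([2.379e+00, 2.050e+00, 2.000e-03]), 'width': np.float64(27.698), 'grasp_force': np.float64(30.004), 'ft_force': array([-0.729, -1.579,  8.152]), 'moment': array([-0.205,  0.269,  0.027])}
```

```bash
sleep 0.5
```

```text
(no output)
```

View pics/w5c.png

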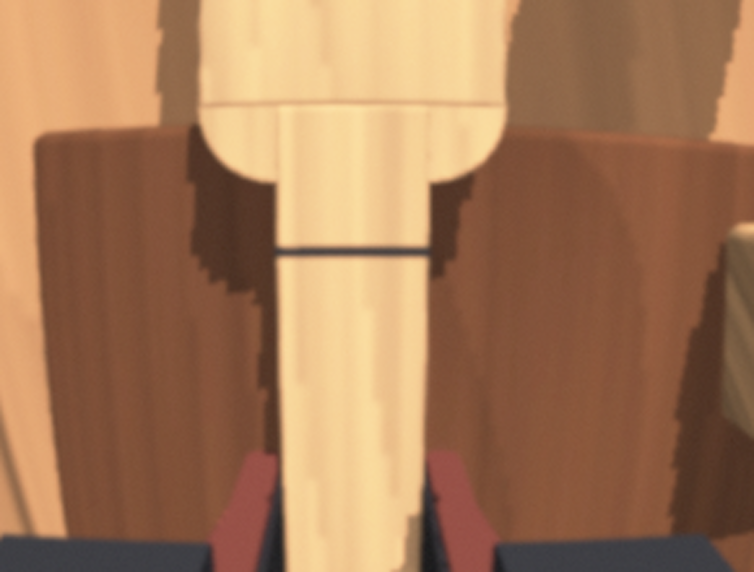

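The crop shows the block's edge at (40,138)–(195,127) left of the bat and (507,130)–(735,145) right of it. The line is at (277,250)–(430,252).

Run:
```python
from h import *
o=np.load("o5.npy",allow_pickle=True).item()
im=cv2.imread("pics/w5.png"); g=cv2.GaussianBlur(im,(3,3),0).astype(float)
f=lambda p:(np.array(p,float)+.5)/2.6-.5+[180,60]
E=[]
for cx in list(range(50,150,8))+list(range(525,700,8)):
    u,y0=f((cx,132)); u=int(round(u)); a=int(y0)-7; col=g[a:a+16,u,:].sum(1); k=np.abs(np.diff(col)); i=k.argmax()
    s=slice(max(i-1,0),i+2); E.append((u,a+.5+(np.arange(len(k))[s]*k[s]).sum()/k[s].sum()))
E=np.array(E); P=plane("wrist",E,100,o)[:,:2]
d=np.polyfit(P[:,0],P[:,1],1); r=P[:,1]-np.polyval(d,P[:,0]); ok=abs(r)<2; print("resid",r.round(1).tolist())
d=np.polyfit(P[ok,0],P[ok,1],1); yaw=np.degrees(np.arctan(d[0])); print("edge yaw",yaw)
e=np.array([np.cos(np.radians(yaw)),np.sin(np.radians(yaw))]); n=np.array([-e[1],e[0]])
L=plane("wrist",[f((277,250)),f((430,252)),f((353,251))],120,o); print("line",L.round(1).tolist())
q=np.array([555,np.polyval(d,555)])
print("to go out",[(q-l[:2])@n for l in L],"lateral",(np.array([555,209])-L[2,:2])@e, "n",n)
v=g.mean(2)
C=[]
for r_ in list(range(2,60,8))+list(range(165,235,8)):
    row=im[r_,240:400,:].astype(int); m=(row[:,2]>200)&(row[:,1]>165); c=np.where(m)[0]+240
    C.append(((c[0]+c[-1])/2,r_, len(c)))
C=np.array(C); print(C.tolist())
B=plane("wrist",C[:,:2],120,o)[:,:2]; print("bat yaw-90",-np.degrees(np.arctan(np.polyfit(B[:,1],B[:,0],1)[0])),"handle only",-np.degrees(np.arctan(np.polyfit(B[8:,1],B[8:,0],1)[0])))
nl=plane("wrist",[f((38,140))],100,o);print("near corner",nl, "block_edge from it",nl[0,:2]+70*e)
```

```text
resid [-0.2, -0.3, 0.1, 0.0, -0.0, -0.1, -0.1, -0.2, 0.1, 0.1, 0.1, 0.0, 0.0, 1.9, -0.7, 2.2, -0.5, -0.3, -0.3, -0.2, -0.5, -0.5, -0.3, 1.5, -0.5, -0.4, -0.2, -0.1, -0.3, 0.1, -0.1, -0.4, 0.1, -0.1, -0.0]
edge yaw -9.763851857293224
line [[537.0, 188.0, 120.0], [564.8, 183.5, 120.0], [550.8, 185.7, 120.0]]
to go out [np.float64(23.750265055068883), np.float64(23.489608924863305), np.float64(23.691265505764104)] lateral 0.20974061075068387 n [0.16958777 0.98551509]
[[313.0, 2.0, 131.0], [313.5, 10.0, 132.0], [322.5, 18.0, 129.0], [321.0, 26.0, 127.0], [320.0, 34.0, 125.0], [319.0, 42.0, 123.0], [309.0, 50.0, 122.0], [317.5, 58.0, 120.0], [315.0, 165.0, 57.0], [315.5, 173.0, 56.0], [315.5, 181.0, 56.0], [315.5, 189.0, 56.0], [315.5, 197.0, 56.0], [315.0, 205.0, 55.0], [315.5, 213.0, 54.0], [315.0, 221.0, 53.0], [315.0, 229.0, 53.0]]
bat yaw-90 -8.99918074420472 handle only -8.724869386962043
near corner [[487.03706818 218.91762668 100.        ]] block_edge from it [556.02312435 207.04648296]
```

```bash
cat > edge.py <<'E'
from h import *
t=lambda p:(np.array(p,float)+.5)/3.6-.5+[180,130]
def edge(name,img,a,b,z,obs=None,n=60,half=4,lo=.05,hi=.95):
    g=cv2.cvtColor(img,cv2.COLOR_BGR2HSV)[...,2].astype(np.float32); g=cv2.GaussianBlur(g,(3,3),0)
    a,b=np.array(a),np.array(b); d=(b-a)/np.linalg.norm(b-a); nn=np.array([-d[1],d[0]]); s=np.arange(-half,half+.01,.25)
    Q=[]
    for k in np.linspace(lo,hi,n):
        p=a+(b-a)*k; m=(p+s[:,None]*nn).astype(np.float32)
        pr=cv2.remap(g,m[:,0],m[:,1],cv2.INTER_LINEAR).ravel(); q=np.abs(np.gradient(pr)); w=q*(q>.6*q.max()); Q.append(p+nn*(s*w).sum()/w.sum())
    P=plane(name,Q,z,obs)[:,:2]
    vx,vy,x0,y0=cv2.fitLine(P.astype(np.float32),cv2.DIST_HUBER,0,.01,.01).ravel()
    r=(P-[x0,y0])@[-vy,vx]; ok=abs(r)<.8; vx,vy,x0,y0=cv2.fitLine(P[ok].astype(np.float32),cv2.DIST_HUBER,0,.01,.01).ravel()
    return np.degrees(np.arctan2(vy,vx)),(x0,y0),ok.sum(),np.std(r[ok])
E
python3 - <<'E'
from edge import *
top=cv2.imread("pics/top0.png")
FL,FR,NR,NL=[t(p) for p in [(245,30),(741,97),(707,435),(192,370)]]
print("far",edge("top",top,FL,FR,100)); print("right",edge("top",top,FR,NR,100)); print("left1",edge("top",top,NL,t((202,310)),100,n=15)); print("left2",edge("top",top,t((213,230)),FL,100,n=40,hi=.85))
o=np.load("o5.npy",allow_pickle=True).item();w=cv2.imread("pics/w5.png")
f=lambda p:(np.array(p,float)+.5)/2.6-.5+[180,60]
A=edge("wrist",w,f((45,137)),f((150,130)),100,o); B=edge("wrist",w,f((515,131)),f((700,143)),100,o); print("wl",A,"\nwr",B)
d=np.array(B[1])-A[1]; print("between",np.degrees(np.arctan2(d[1],d[0])))
o1=np.load("o1.npy",allow_pickle=True).item();w1=cv2.imread("pics/w1.png")
print("w1 block far",edge("wrist",w1,[382,60],[372,190],100,o1,n=20,half=5))
E
```

```text
far (np.float32(81.38427), (np.float32(715.26654), np.float32(5.84739)), np.int64(23), np.float64(0.3353510366828902))
right (np.float32(-8.698769), (np.float32(518.7254), np.float32(-169.06569)), np.int64(33), np.float64(0.3882122922730976))
left1 (np.float32(-8.964497), (np.float32(510.46298), np.float32(216.99382)), np.int64(15), np.float64(0.2257824600763393))
left2 (np.float32(-11.419314), (np.float32(670.5231), np.float32(186.09511)), np.int64(12), np.float64(0.3446970789125763))
wl (np.float32(-9.023633), (np.float32(502.01895), np.float32(218.11751)), np.int64(60), np.float64(0.09301900167797512)) 
wr (np.float32(-7.859658), (np.float32(607.3303), np.float32(200.06874)), np.int64(51), np.float64(0.40193361079205875))
between -9.7251425
w1 block far (np.float32(81.85081), (np.float32(722.1147), np.float32(55.191147)), np.int64(13), np.float64(0.4161383597275153))
```

Block yaw is about −8.8° and the bat is at about −8.7°, so it's square. The line has about 24.4 mm left to travel straight out, and the lateral offset is about 0.

servo_tool(
  plan=[
    [1,[0.9,6,0],0],
    [1,[2,13,0],0],
    [1,[3,19,0],0],
    [1,[3.7,24,0],0],
    [1,[3.7,24,0],0],
    [1,[3.7,24,0],0],
    [1,[3.7,24,0],0],
  ],
)

```text
t: 12.13
ee_pos: [545.9, 154.8, 119.1]
orientation: [2.38, 2.05, 0.002]
ft_force: [0.3, 0.6, 6.8]
width: 27.7
grasp_force: 30.0
```

Run:
```python
from h import *
o=ctrl.get_obs(); print({k:np.round(o[k],3) for k in("t","ee_pos","orientation","width","grasp_force","ft_force","moment")})
w=ctrl.get_image("wrist"); np.save("o6.npy",o,allow_pickle=True)
cv2.imwrite("pics/w6.png",w); s=ctrl.get_image("side"); cv2.imwrite("pics/side6.png",s)
a=cv2.resize(w[100:260,200:440],None,fx=2,fy=2,interpolation=cv2.INTER_CUBIC)
b=cv2.resize(s[110:270,220:370],None,fx=2,fy=2,interpolation=cv2.INTER_CUBIC)
cv2.imwrite("pics/w6c.png",np.hstack([a,b]))
```

```text
{'t': np.float64(12.133), 'ee_pos': array([545.9  , 154.79 , 119.099]), 'orientation': array([2.38e+00, 2.05e+00, 2.00e-03]), 'width': np.float64(27.674), 'grasp_force': np.float64(30.004), 'ft_force': array([0.282, 0.606, 6.814]), 'moment': array([0.012, 0.167, 0.031])}
```

```bash
sleep 0.5
```

```text
(no output)
```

View pics/w6c.png

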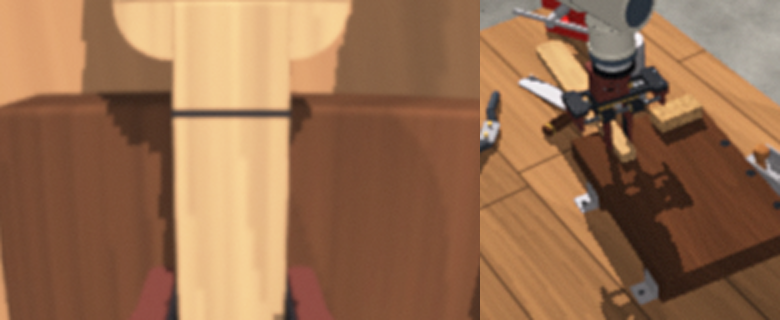

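The left half shows the line at (172..290,113) and the rim at about (40,107) and (310,106), with the end face as a thin strip beyond it. The right half shows the bat flat and overhanging.

Run:
```python
from edge import *
o=np.load("o6.npy",allow_pickle=True).item();w=cv2.imread("pics/w6.png")
f=lambda p:(np.array(p,float)+.5)/2-.5+[200,100]
th=np.radians(-8.8);n=np.array([-np.sin(th),np.cos(th)])
L=plane("wrist",[f((176,113)),f((288,114))],120,o);print("line",L.round(1).tolist(),L[:,:2]@n, np.degrees(np.arctan2(*(L[1]-L[0])[[1,0]])))
print("edge refs",np.array([502.02,218.12])@n,np.array([510.46,216.99])@n,np.array([518.73,-169.07])@n+380)
g=cv2.cvtColor(w,cv2.COLOR_BGR2HSV)[...,2]
for c in (28,45,60,340,370,400): print(c,g[140:162,200+c//2].tolist())
print(np.round([plane("wrist",[f((60,y))],100,o)[0,:2]@n for y in range(90,116,2)],1))
```

```text
line [[541.4, 212.0, 120.0], [567.9, 207.8, 120.0]] [292.31631844 292.22185063] -9.001748772384861
edge refs 292.3543240924349 292.5288264796376 292.2785704044504
28 [223, 222, 221, 222, 222, 223, 221, 211, 176, 142, 121, 115, 118, 125, 133, 134, 130, 125, 121, 117, 118, 118]
45 [221, 220, 219, 220, 219, 213, 188, 151, 124, 115, 111, 114, 123, 134, 141, 140, 136, 130, 126, 123, 122, 123]
60 [227, 227, 228, 226, 225, 217, 186, 145, 120, 112, 112, 117, 124, 131, 136, 134, 128, 125, 119, 119, 119, 119]
340 [134, 134, 135, 136, 135, 131, 126, 122, 121, 120, 119, 119, 121, 126, 132, 128, 126, 119, 115, 115, 114, 114]
370 [134, 135, 136, 134, 135, 135, 129, 123, 118, 117, 114, 113, 119, 128, 136, 137, 130, 124, 120, 117, 117, 118]
400 [137, 137, 138, 137, 138, 136, 131, 125, 116, 113, 115, 116, 123, 133, 144, 146, 146, 139, 132, 128, 125, 122]
[296.8 296.3 295.7 295.2 294.6 294.  293.5 292.9 292.4 291.8 291.2 290.7
 290.1]
```

The line is at 292.3 mm against the edge at about 292.4 mm, and the bat is square. Now I press down firmly.

servo_tool(
  plan=[
    [1,[0,0,-0.4],0],
    [1,[0,0,-0.7],0],
    [1,[0,0,-0.7],0],
    [1,[0,0,-0.7],0],
    [1,[0,0,-0.7],0],
    [1,[0,0,-0.7],0],
  ],
)

```text
t: 12.73
ee_pos: [545.9, 154.8, 119.1]
orientation: [2.38, 2.05, 0.003]
ft_force: [-2.1, 0.0, 13.6]
width: 28.0
grasp_force: 30.0
```

servo_tool(
  plan=[
    [1,[0,0,-0.3],0],
    [1,[0,0,-0.3],0],
    [1,[0,0,-0.3],0],
    [1,[0,0,-0.3],0],
  ],
)

```text
t: 13.07
ee_pos: [545.9, 154.8, 119.1]
orientation: [2.38, 2.05, 0.003]
ft_force: [-3.5, -0.4, 16.7]
width: 27.8
grasp_force: 30.0
```

Run:
```python
from h import *
o=ctrl.get_obs(); print({k:np.round(o[k],3) for k in("t","ee_pos","width","grasp_force","ft_force","moment")})
print(ctrl.close_job())
```

```text
{'t': np.float64(13.067), 'ee_pos': array([545.929, 154.811, 119.082]), 'width': np.float64(27.817), 'grasp_force': np.float64(30.009), 'ft_force': array([-3.517, -0.383, 16.744]), 'moment': array([-0.158,  0.805,  0.102])}
the job is handed in; nothing more can be done
None
```

The job is handed in at 13.1 s: the split handle is in the scrap crate, and the bat is still gripped and pressed down with about 17 N, square to the block's left edge, its pencil line within about 0.5 mm of that edge.

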